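# Loosen the rib clamp with its reversible ratchet

### The arm

A 7-joint arm with a two-finger parallel gripper is mounted at the origin on the work surface. World frame = base frame: x ahead of the robot, y to its left, z up, the work surface at z = 0. Lengths are in m, angles in rad, forces in N, time in s.
With the tool pointing down it reaches from about 0.425 to 0.925 m from the base axis. Payload 6.8 kg.
Tool frame: the origin (TCP) lies between the finger pads; the fingertips stand 17 mm ahead of it and the grasp point (between the pads) lies 2 mm behind it; z points along the fingers, y is the direction in which the jaws open and shut (so a half turn about z gives the same grasp; the last joint's range is limited). The gripper opens to 85 mm and grips with 20 to 120 N. Pads are 22 mm wide; open, the fingers measure 114 mm over their backs; the gripper's body (76 mm by 85 mm) begins 54 mm behind the grasp point. The pads swing forward as they close: fully open they stand 13 mm farther back than shut.
Start: joints at [1.13, 0.477, 0.022, 1.555, -0.011, 1.109, -0.083], TCP at [0.221, -0.638, 0.248] pointing down, gripper open.
Joint ranges: [-2.96, 2.96], [-0.34, 2.1], [-1.41, 1.46], [0.24, 2.44], [-1.37, 4.51], [0.17, 1.92], [-2.96, 2.96]. Speed limits (rad/s): [2.39, 2.39, 3.14, 3.14, 3.14, 3.14, 3.14].

### API

Orientations are given as a unit quaternion [w, x, y, z].
In Python, from station import bot gives the robot as it stands. The module is installed in compiled form; this text tells all that it offers.
- The arm moves only by the tool carry_out, never from a script. Its argument "moves" is a list of rows, each a list of 3 entries, a list of its own where there are three numbers: the turn, a rotation vector about the tool's x, y, z in degrees, then the shift along the tool's x, y, z in cm, then the finger opening in cm, from 0 to 8.54. A call has 1 to 5 rows; each row is the pose to reach, as a shift and turn from the pose commanded when the call began, along the tool's axes at that moment; what a row does not reach only later rows make up. A row lasts 1/8 s, in which the tool goes at most 62.5 mm and 10.7 degrees, less where a joint would pass 70% of its speed; a pose out of reach is approached as far as the arm can. A call with a gripper value outside its range is refused whole. The fingers move at their own pace and stop on an object; "newtons" is the grip in N (left out, the last holds). Time passes only in rows, so rows that repeat a pose let the fingers close. It gives the time, the measured TCP pose, the force and the opening at its end, in the units of the state.
- bot.get_obs(): the state, without advancing time (a new reading comes with each control period).
- bot.read_camera(name): name is "side" or "top" or "wrist"; returns the picture (480x640x3 uint8, red, green, blue); there is no depth.
- bot.camera_info(name): a dict with "vertical_fov" (degrees; the focal length in pixels is half the picture's height over the tangent of half this angle, whatever the lens; pixels are square), "cx", "cy" (the principal point, pixels), "position" and "attitude" of the camera in the world. Camera axes: x right, y up, looking along -z (the intrinsics and any distortion apply to the point x, -y, -z); pixel columns grow to the right and rows downward; lengths in m; the calibration is good to about 2 mm. A picture is of the moment at which its call begins: read the wrist's pose just before it. camera_info takes no time and is no camera call; for the wrist camera it gives the pose at the moment of the call.
- bot.hand_in(): hands the job in, once; it reports no verdict.
Trained networks look in the newest picture that a camera, given by its name, has taken for a name from the list of things; names that differ only in an ending like _2 or _b are one class to them, and where a whole thing is asked for, a point or a joint stands for the part that bears it (a point fixed in the world has none). Each returns a list of dicts, best first, with "score" (0 to 1); they miss things now and then, are a little off and sometimes report something else, mostly with a low value. They report only what shows in the picture. A call takes as long as a camera call.
- bot.silhouettes(label, camera): "region" (480x640 bool, what is visible of it) and "location" ([column, row] in pixels, amid what is visible of it).
The state is a dict: "t": time; "q": joint angles; "joint_vel": joint speeds; "joint_torque": joint torques, N m; "eef_pos": TCP position; "tool_rot": TCP orientation; "contact_force": force on the tool from outside, world axes, zero at the start; "torque": the same for the moment, N m; "gripper_width": opening from 0.0 (shut) to 1.0 (fully open).
Only numpy, scipy, OpenCV 4.12 (cv2) and the standard library are available. Lean on these libraries where they do the work, as an engineer would, in place of code of your own. Each camera call takes 0.05 s, during which the arm holds its last target. There are 200 camera calls.

### The job

The aluminium rib is clamped in the bench fixture and has to come free: loosen the clamp screw by at least half a turn, using the ratchet handle on top of it. The ratchet is still set to tighten, so first flip its direction lever fully over to the loosening side, before the screw has been turned; never tighten the screw further. Leave the rib in its place, do not disturb the other things on the bench, and let go at the end.

Things in the scene. Friction and masses are not known exactly. Their poses are not given: they have to be found in the camera images.
- screw_top (a point): centre of the top of the dark round cap (42 mm across) on the upright clamp screw, 144 mm above the bench. Screw and ratchet handle both turn about the vertical axis through it. The steel ratchet head (68 mm across, top 140 mm up) surrounds it; the grey C-shaped fixture stands below, its column away from the robot. What lies under the handle is less than 60 mm high
- handle_grip (a point): centre of the ratchet's round black grip, 24 mm thick, level, 128 mm above the bench, 155 mm from the screw axis; the grip spans 95 to 215 mm from the axis, pointing roughly at the robot. Its x axis points along the handle away from the screw, z up, y to the counter-clockwise (loosening) side. Between head and grip is a flat neck 28 mm wide, top 139 mm up
- lever_tip (a point): end of the dark steel direction lever, at half its height (158 mm above the bench). The lever lies on the neck: it pivots on a vertical pin 42 mm from the screw axis and points along the handle; this point is 50 mm from the pin, on a round end of 6.5 mm radius. It is 11 mm thick and stands from 142 to 170 mm above the bench
- lever_pin (a point): pivot of the direction lever, on the handle 42 mm from the screw axis. The lever is stiff (0.12 N m, about 2.5 N at its end) and stays where it is left. As the tightening handle swings freely counter-clockwise, pushing the lever that way first carries the handle round until it meets its stop or is held; only then does the lever turn
- handle (a joint): swing of the ratchet handle about the screw axis, rad, counter-clockwise from above positive, with solid stops at -0.75 and +0.75; 0 is the middle of the swing. It swings with little effort (about 0.1 N m) except while it is driving the screw
- lever (a joint): direction lever relative to the handle, rad, counter-clockwise from above positive. On its stop at -0.4: set to tighten, clockwise strokes drive the screw, counter-clockwise ones only click back. On its stop at +0.4: set to loosen, counter-clockwise strokes drive the screw, clockwise ones only click back. Within 0.25 of the middle neither drives
- screw (a joint): turn of the clamp screw, rad, 0 at the start, counter-clockwise from above (loosening) positive; it lifts the pad 24 mm a turn. It takes 1 N m to turn (6.5 N at the middle of the grip). The ratchet clicks every 20 degrees (0.35 rad), so a driving stroke may begin with that much free play; a full swing gives about 1.4 rad
- pad_face (a point): centre of the underside of the round steel pressure pad (36 mm across) on the lower end of the screw, under the fixture's arm; it starts at the rib's top and rises as the screw is loosened
- rib_mid (a point): centre of the clamped aluminium rib, an upside-down channel 180 mm long across the fixture, 40 mm wide and 25 mm high, its top 55 mm above the bench; loose once the pad has risen
- bucking_bar: bystander: dark steel block 90 x 35 x 35 mm lying on the bench near the fixture; origin at the centre of its underside
- scriber: bystander: screwdriver-shaped hand tool 170 mm long lying near the fixture
- hammer: bystander: hammer 260 mm long lying on the bench
- angle_strip: bystander: aluminium angle strip 160 mm long
- rivet_gun: bystander: air rivet gun lying on its side, about 200 mm long
- jar: bystander: jar 64 mm across, 80 mm high
- rivet_tray: bystander: grey divided tray 120 x 160 x 35 mm

How it is judged:
By the outcome, as a careful person would: the job done as asked, in the order asked, and still so for the second after the job is handed in, with the robot touching nothing.
It also fails if it takes over 72 s, if anything falls off the work surface, if the arm or the gripper's body presses on something with over 40 N, if the wrist force passes 120 N, or if a joint passes its speed limit or range.

## Working session

There is one attempt and no reset: what is moved stays moved. The work goes in short steps, Python scripts to look and compute and a tool call to move; the robot and the scene stay as the last step left them, time stands still between calls to the robot, and variables do not carry over. Pictures are saved under pics/ and viewed, about 8 in all and at most 12, crops included, and the job is handed in when it is done.

Besides the shell and the picture viewer there is one more tool, called by a JSON object that holds its "method" and its "body", one argument or row to a line. carry_out: Moves the arm, as the interface text tells. Its arguments: {"type":"object","properties":{"moves":{"type":"array"},"newtons":{"type":"number"}},"required":["moves"]}

```bash
mkdir -p pics; cat > h.py <<'E'
import numpy as np, cv2
from scipy.spatial.transform import Rotation as R
from station import bot
def rot(q): return R.from_quat([q[1],q[2],q[3],q[0]])
def snap(cam,name):
    im=bot.read_camera(cam); cv2.imwrite(f'pics/{name}.png',im[:,:,::-1]); return im
def ray(cam,px):
    c=bot.camera_info(cam); f=240/np.tan(np.radians(c['vertical_fov'])/2)
    d=np.array([(px[0]-c['cx'])/f,-(px[1]-c['cy'])/f,-1.])
    return np.array(c['position']),rot(c['attitude']).apply(d)
def atz(cam,px,z):
    p,d=ray(cam,px); return p+d*(z-p[2])/d[2]
def proj(cam,P):
    c=bot.camera_info(cam); f=240/np.tan(np.radians(c['vertical_fov'])/2)
    v=rot(c['attitude']).inv().apply(np.array(P)-np.array(c['position']))
    return np.array([c['cx']-f*v[0]/v[2],c['cy']+f*v[1]/v[2]])
E
python3 - <<'E'
from h import *
print(bot.camera_info('top'));print(bot.camera_info('side'))
o=bot.get_obs();print(o)
for cam in['top','side']:
    snap(cam,cam+'1')
    for n in['screw_top','handle_grip','lever_tip']:
        r=bot.silhouettes(n,cam)[:2]
        print(cam,n,[(round(x['score'],2),np.round(x['location'],1),int(x['region'].sum())) for x in r])
E
```

```text
{'vertical_fov': 45.312144447756474, 'cx': 318.79413157649356, 'cy': 248.55948039676633, 'position': array([ 2.85363352e-01, -4.34571802e-04,  1.61728320e+00]), 'attitude': array([ 0.70959244,  0.05086063, -0.04126687, -0.7015617 ])}
{'vertical_fov': 47.51404867551732, 'cx': 319.2878461360305, 'cy': 248.36583830000205, 'position': array([ 0.11951519, -1.14170715,  0.79924281]), 'attitude': array([ 0.85349469,  0.4959819 , -0.08861365, -0.13302781])}
{'t': 0.0, 'q': array([ 1.12990281,  0.47778647,  0.0223475 ,  1.55646723, -0.01147415,
        1.1092789 , -0.08312475]), 'joint_vel': array([ 0.00180336, -0.00128081, -0.00065222, -0.00127509,  0.00105238,
       -0.00100945,  0.00035166]), 'joint_torque': array([-8.50591005e-04, -5.96467602e+01,  1.60715651e+00, -2.81198841e+01,
        1.23611200e-02,  9.38104960e-03,  4.09365998e-05]), 'eef_pos': array([ 0.22030496, -0.63744181,  0.24732832]), 'tool_rot': array([-8.76436894e-04,  9.86187458e-01,  1.65630542e-01, -2.28840439e-04]), 'contact_force': array([-0.59877937, -0.22940124, -0.67766563]), 'torque': array([ 0.03964883,  0.01597296, -0.06238517]), 'gripper_width': 1.0015258251861177}
top screw_top [(0.72, array([391. , 196.6]), 207), (0.53, array([132.1, 227.3]), 1280)]
top handle_grip [(0.68, array([371.4, 215.2]), 1176)]
top lever_tip [(0.72, array([373.8, 211.4]), 138), (0.23, array([390.1, 197.5]), 180)]
side screw_top [(0.71, array([421.5, 412.8]), 1663), (0.54, array([387.1, 265.7]), 139)]
side handle_grip [(0.8, array([358.2, 268.3]), 1431)]
side lever_tip []
```

```bash
python3 - <<'E'
import cv2
a=cv2.imread('pics/top1.png')
b=cv2.imread('pics/side1.png')
cv2.imwrite('pics/topc.png',cv2.resize(a[130:310,270:510],(800,600),interpolation=cv2.INTER_CUBIC))
E
```

```text
(no output)
```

View pics/topc.png

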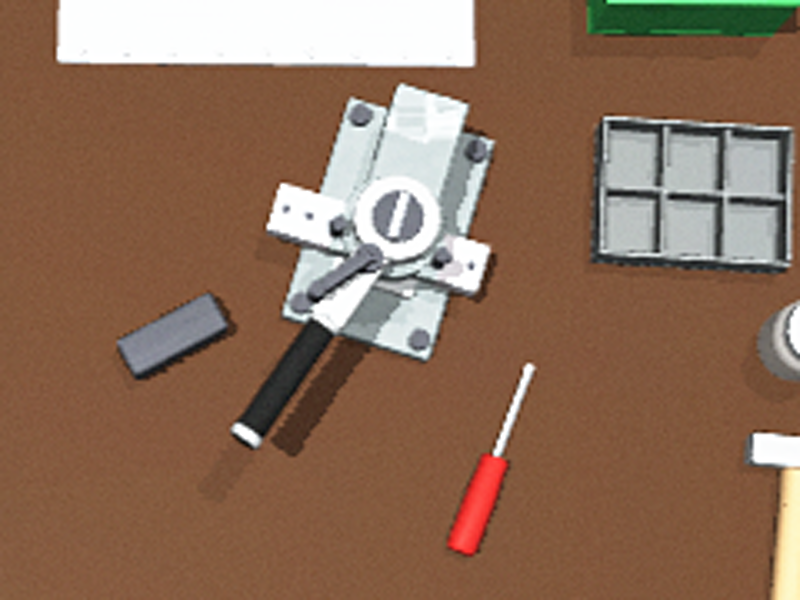

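View pics/side1.png

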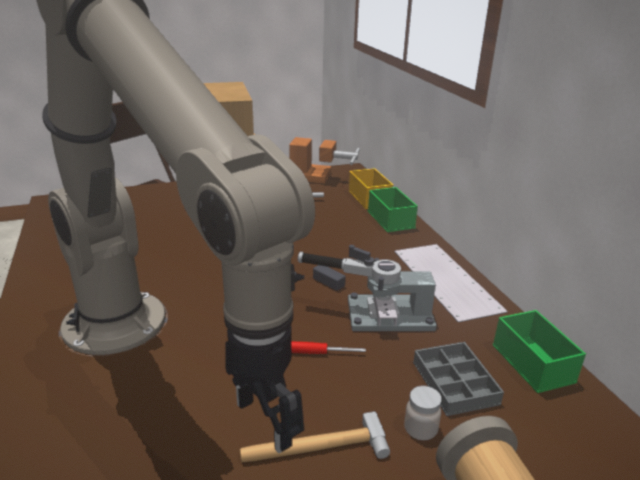

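The top view shows the cap at crop (398,215), which is full-frame (389,194). The handle points to the lower left, and the lever lies to its clockwise side with its tip near crop (316,295). The bucking bar is to the left of the handle. The side view agrees.

```bash
python3 - <<'E'
from h import *
c=lambda x,y:(270+x*.3,130+y*.3)
S=atz('top',c(398,215),.144);G=atz('top',c(288,378),.128);P=atz('top',c(373,254),.17);T=atz('top',c(316,294),.17);E=atz('top',c(248,434),.128)
F0=atz('top',c(434,105),.13)
for n,v in zip('SGPTEF',(S,G,P,T,E,F0)): print(n,v.round(4), 'd',np.linalg.norm((v-S)[:2]).round(4),'ang',np.degrees(np.arctan2(*(v-S)[:2][::-1])).round(1))
print(np.degrees(np.arctan2(*(T-P)[:2][::-1])),np.linalg.norm(T-P))
for h in('angle_strip','bucking_bar'): pass
print('S in side',proj('side',S),'G',proj('side',G))
E
```

```text
S [ 0.6228 -0.1619  0.144 ] d 0.0 ang 0.0
G [ 0.4952 -0.0771  0.128 ] d 0.1533 ang 146.4
P [ 0.5861 -0.1398  0.17  ] d 0.0429 ang 148.9
T [ 0.5545 -0.0961  0.17  ] d 0.0949 ang 136.1
E [ 0.4507 -0.046   0.128 ] d 0.2075 ang 146.0
F [ 0.7158 -0.1925  0.13  ] d 0.0979 ang -18.2
125.91312234283718 0.05392677911546388
S in side [386.32878355 264.27794426] G [322.68390328 260.28270766]
```

```bash
cat > plan.py <<'E'
from h import *; import json,os,sys
S=np.array([.623,-.162])
u=lambda a:np.array([np.cos(np.radians(a)),np.sin(np.radians(a))])
def push(phi,lam,off,z=.167,a=.044):   # lever pusher pose
    p=S+.042*u(phi)+a*u(phi+lam)+off*u(phi+lam-90); return [*p,z,phi+lam-180]
def grip(phi,z=.129,r=.155): return [*(S+r*u(phi)),z,phi-180]
def Rd(yaw): return R.from_euler('z',yaw,degrees=True)*R.from_euler('x',180,degrees=True)
def plan(targets,g,fresh=False):
    """rows (5 per call) through [x,y,z,yaw] targets from last commanded pose"""
    if fresh or not os.path.exists('cmd.json'):
        o=bot.get_obs(); r=rot(o['tool_rot']); p=o['eef_pos']; y=r.as_matrix()[:,0]; cur=[*p,np.degrees(np.arctan2(y[1],y[0]))]
    else: cur=json.load(open('cmd.json'))
    for i in range(0,len(targets),5):
        c=cur; Rc=Rd(c[3]); rows=[]
        for t in targets[i:i+5]:
            s=np.round(Rc.inv().apply(np.array(t[:3])-c[:3])*100,1); w=round(-((t[3]-c[3]+180)%360-180))
            rows.append([[0,0,w],[float(v)+0. for v in s],g])
            cur=[*(Rc.apply(s/100)+np.array(c[:3])),c[3]-w]
        print(json.dumps(rows))
    json.dump([float(v) for v in cur],open('cmd.json','w'))
def lin(a,b,n): return [list(np.array(a)+(np.array(b)-a)*k/n) for k in range(1,n+1)]
def st():
    o=bot.get_obs(); x=rot(o['tool_rot']).as_matrix(); print('t',round(o['t'],2),o['eef_pos'].round(4),'yaw',np.degrees(np.arctan2(x[1,0],x[0,0])).round(1),'F',o['contact_force'].round(1))
E
python3 - <<'E'
from plan import *
o=bot.get_obs(); s=push(146.5,-23,.042,z=.25)
cur=[*o['eef_pos'],19.07]
plan(lin(cur,s,14)+[s],0)
E
```

```text
[[[0, 0, 5], [3.9, -2.9, 0.0], 0], [[0, 0, 11], [7.7, -5.8, 0.0], 0], [[0, 0, 16], [11.6, -8.7, 0.0], 0], [[0, 0, 22], [15.4, -11.6, -0.1], 0], [[0, 0, 27], [19.3, -14.5, -0.1], 0]]
[[[0, 0, 5], [2.1, -4.3, 0.0], 0], [[0, 0, 11], [4.3, -8.6, 0.0], 0], [[0, 0, 16], [6.4, -12.9, 0.0], 0], [[0, 0, 22], [8.5, -17.3, 0.0], 0], [[0, 0, 27], [10.6, -21.6, 0.0], 0]]
[[[0, 0, 5], [0.0, -4.8, 0.0], 0], [[0, 0, 11], [-0.1, -9.6, -0.1], 0], [[0, 0, 16], [-0.2, -14.5, -0.1], 0], [[0, 0, 22], [-0.3, -19.3, -0.1], 0], [[0, 0, 22], [-0.3, -19.3, -0.1], 0]]
```

{"method": "carry_out", "body": {
  "moves": [
    [[0,0,5],[3.9,-2.9,0],0],
    [[0,0,11],[7.7,-5.8,0],0],
    [[0,0,16],[11.6,-8.7,0],0],
    [[0,0,22],[15.4,-11.6,-0.1],0],
    [[0,0,27],[19.3,-14.5,-0.1],0]
  ]
}}

```text
t: 1.02
eef_pos: [0.3564, -0.4366, 0.2496]
tool_rot: [0.0, 0.997, -0.071, 0.0]
contact_force: [1.5, -0.8, 0.4]
gripper_width: -0.0
```

{"method": "carry_out", "body": {
  "moves": [
    [[0,0,5],[2.1,-4.3,0],0],
    [[0,0,11],[4.3,-8.6,0],0],
    [[0,0,16],[6.4,-12.9,0],0],
    [[0,0,22],[8.5,-17.3,0],0],
    [[0,0,27],[10.6,-21.6,0],0]
  ]
}}

```text
t: 1.65
eef_pos: [0.4911, -0.2372, 0.2496]
tool_rot: [0.0, 0.953, -0.302, 0.0]
contact_force: [0.3, -0.6, -0.0]
gripper_width: -0.002
```

{"method": "carry_out", "body": {
  "moves": [
    [[0,0,5],[0,-4.8,0],0],
    [[0,0,11],[-0.1,-9.6,-0.1],0],
    [[0,0,16],[-0.2,-14.5,-0.1],0],
    [[0,0,22],[-0.3,-19.3,-0.1],0],
    [[0,0,22],[-0.3,-19.3,-0.1],0]
  ]
}}

```text
t: 2.28
eef_pos: [0.6003, -0.0733, 0.2502]
tool_rot: [-0.001, 0.881, -0.474, -0.0]
contact_force: [-0.4, -0.7, -0.7]
gripper_width: -0.003
```

```bash
cat cmd.json; python3 - <<'E'
from plan import *
st()
im=snap('wrist','w1')
print(bot.camera_info('wrist'))
for n in['screw_top','handle_grip','lever_tip','lever_pin']:
    for x in bot.silhouettes(n,'wrist')[:2]: print(n,round(x['score'],2),np.round(x['location'],1),int(x['region'].sum()))
print(proj('wrist',[*S,.144]),proj('wrist',push(146.5,-23,0,.17,.05)[:3]))
st()
E
```

```text
[0.5983994007672612, -0.07855917801728154, 0.2501593926630769, -56.933005037716995]t 2.27 [ 0.6003 -0.0733  0.2502] yaw -56.5 F [-0.4 -0.7 -0.7]
{'vertical_fov': 63.359982007788844, 'cx': 321.5777636689597, 'cy': 235.20701548026824, 'position': array([ 0.63729096, -0.13550587,  0.37493973]), 'attitude': array([-0.28363659,  0.04000883, -0.13434404,  0.94863125])}
screw_top 0.96 [369.2  91.8] 4516
handle_grip 0.8 [404.1 176.8] 16370
lever_tip 0.73 [400.7 198.6] 3561
lever_pin 0.56 [398.5 198.2] 3574
[361.96122522 101.12168005] [392.86549894 265.02224152]
t 2.52 [ 0.5978 -0.0803  0.2504] yaw -57.0 F [0.5 0.  0. ]
```

View pics/w1.png

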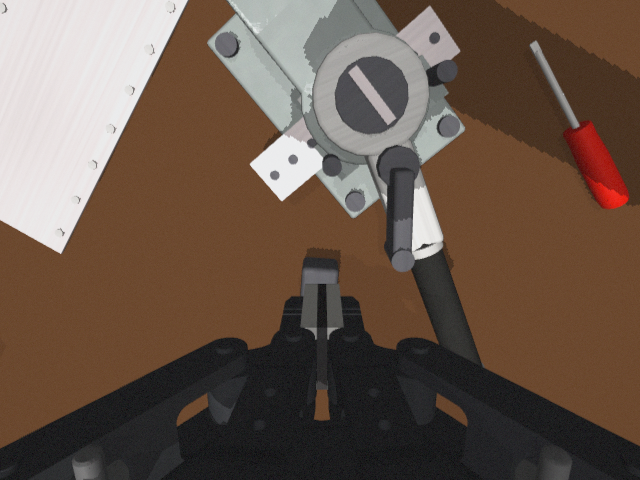

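The wrist view shows the cap at (371,94), the pin at (399,163) and the round lever tip at (402,260). The closed fingers are clear, on the clockwise side of the lever. The arm was still settling when this was taken, so I'll measure once more now that it's still.

```bash
python3 - <<'E'
from plan import *
im=snap('wrist','w2'); g=cv2.cvtColor(im,cv2.COLOR_RGB2GRAY)
for n in['screw_top','lever_tip','handle_grip']:
    x=bot.silhouettes(n,'wrist')[0]; m=x['region'].astype(np.uint8)
    ys,xs=np.nonzero(m); print(n,x['location'].round(1) if hasattr(x['location'],'round') else x['location'],xs.min(),xs.max(),ys.min(),ys.max())
    if n=='screw_top':
        (c,r)=cv2.minEnclosingCircle(np.stack([xs,ys],1).astype(np.float32)); print(c,r); print('S',atz('wrist',c,.144).round(4)); s=atz('wrist',c,.144)
    if n=='lever_tip':
        i=ys.argmax(); f=ys>ys.max()-20; tp=(xs[f].mean(),ys.max()-10.5); f=ys<ys.min()+38; pp=(xs[f].mean(),ys.min()+19)
        T=atz('wrist',tp,.17);P=atz('wrist',pp,.17);print(tp,pp,T.round(4),P.round(4))
        a=lambda v:np.degrees(np.arctan2(v[1],v[0])).round(1)
        print('handle',a(P-s),'lever',a(T-P),np.linalg.norm((T-P)[:2]),np.linalg.norm((P-s)[:2]))
st()
E
```

```text
screw_top [355.8, 101.4] 323 395 65 142
(358.53680419921875, 103.62118530273438) 38.776248931884766
S [ 0.624  -0.1596  0.144 ]
lever_tip [391.9, 206.7] 365 407 154 277
(np.float64(389.56451612903226), np.float64(266.5)) (np.float64(386.1234106207928), np.int64(173)) [ 0.5616 -0.0949  0.17  ] [ 0.5937 -0.1364  0.17  ]
handle 142.6 lever 127.7 0.05250525282415774 0.038119834800225454
handle_grip [390.9, 203.9] 365 407 153 278
t 2.73 [ 0.5981 -0.0796  0.2504] yaw -57.0 F [-0.   0.2 -0.2]
```

```bash
sed -i 's/^S=.*/S=np.array([.6235,-.161])/' plan.py; python3 - <<'E'
from plan import *
plan([push(146.5,-23,.042,.21),push(146.5,-23,.042,.167),push(146.5,-23,.042,.167),push(146.5,-23,.031),push(146.5,-23,.022)]
 +[push(p,-23,.02) for p in np.linspace(146.5,203,11)[1:]],0)
E
```

```text
[[[0, 0, 0], [0.0, -0.1, 4.0], 0], [[0, 0, 0], [0.0, -0.1, 8.3], 0], [[0, 0, 0], [0.0, -0.1, 8.3], 0], [[0, 0, 0], [0.0, 1.0, 8.3], 0], [[0, 0, 0], [0.0, 1.9, 8.3], 0]]
[[[0, 0, -6], [0.0, 1.0, 0.0], 0], [[0, 0, -12], [0.1, 1.8, 0.0], 0], [[0, 0, -17], [0.3, 2.6, 0.0], 0], [[0, 0, -23], [0.5, 3.4, 0.0], 0], [[0, 0, -29], [0.9, 4.1, 0.0], 0]]
[[[0, 0, -5], [-0.1, 0.8, 0.0], 0], [[0, 0, -11], [0.0, 1.6, 0.0], 0], [[0, 0, -17], [0.2, 2.4, 0.0], 0], [[0, 0, -22], [0.4, 3.2, 0.0], 0], [[0, 0, -28], [0.7, 4.0, 0.0], 0]]
```

{"method": "carry_out", "body": {
  "moves": [
    [[0,0,0],[0,-0.1,4.0],0],
    [[0,0,0],[0,-0.1,8.3],0],
    [[0,0,0],[0,-0.1,8.3],0],
    [[0,0,0],[0,1.0,8.3],0],
    [[0,0,0],[0,1.9,8.3],0]
  ]
}}

```text
t: 3.35
eef_pos: [0.5829, -0.09, 0.1693]
tool_rot: [-0.0, 0.879, -0.477, 0.001]
contact_force: [0.9, 0.5, 1.2]
gripper_width: 0.002
```

{"method": "carry_out", "body": {
  "moves": [
    [[0,0,-6],[0,1.0,0],0],
    [[0,0,-12],[0.1,1.8,0],0],
    [[0,0,-17],[0.3,2.6,0],0],
    [[0,0,-23],[0.5,3.4,0],0],
    [[0,0,-29],[0.9,4.1,0],0]
  ]
}}

```text
t: 3.98
eef_pos: [0.5531, -0.1189, 0.169]
tool_rot: [-0.0, 0.971, -0.24, 0.001]
contact_force: [0.1, 2.1, 1.4]
gripper_width: -0.0
```

```bash
python3 - <<'E'
from plan import *
st()
im=snap('wrist','w3')
E
```

```text
t 3.98 [ 0.5531 -0.1189  0.169 ] yaw -27.7 F [0.1 2.1 1.4]
```

View pics/w3.png

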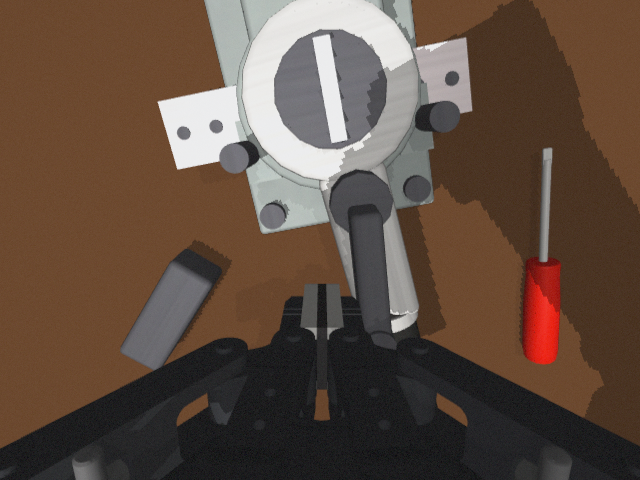

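The lever from pin (360,200) to tip (383,340) sits against the right finger, and the handle is swinging along with it. Nothing else is touched, so I'll continue to the stop.

{"method": "carry_out", "body": {
  "moves": [
    [[0,0,-5],[-0.1,0.8,0],0],
    [[0,0,-11],[0,1.6,0],0],
    [[0,0,-17],[0.2,2.4,0],0],
    [[0,0,-22],[0.4,3.2,0],0],
    [[0,0,-28],[0.7,4.0,0],0]
  ]
}}

```text
t: 4.65
eef_pos: [0.5412, -0.1576, 0.1688]
tool_rot: [0.0, 1.0, 0.001, 0.001]
contact_force: [1.8, 2.8, -0.6]
gripper_width: -0.002
```

```bash
python3 - <<'E'
from plan import *
st()
plan([push(205,l,.02) for l in (-20,-15,-10,-5,0)]+[push(205,l,.02) for l in (5,10,14,17,19)],0)
E
```

```text
t 4.65 [ 0.5412 -0.1576  0.1688] yaw 0.2 F [ 1.8  2.8 -0.6]
[[[0, 0, -5], [-0.1, 0.5, 0.0], 0], [[0, 0, -10], [-0.2, 0.9, 0.0], 0], [[0, 0, -15], [-0.3, 1.3, 0.0], 0], [[0, 0, -20], [-0.3, 1.8, 0.0], 0], [[0, 0, -25], [-0.3, 2.2, 0.0], 0]]
[[[0, 0, -5], [-0.2, 0.4, 0.0], 0], [[0, 0, -10], [-0.3, 0.8, 0.0], 0], [[0, 0, -14], [-0.4, 1.1, 0.0], 0], [[0, 0, -17], [-0.4, 1.3, 0.0], 0], [[0, 0, -19], [-0.4, 1.5, 0.0], 0]]
```

{"method": "carry_out", "body": {
  "moves": [
    [[0,0,-5],[-0.1,0.5,0],0],
    [[0,0,-10],[-0.2,0.9,0],0],
    [[0,0,-15],[-0.3,1.3,0],0],
    [[0,0,-20],[-0.3,1.8,0],0],
    [[0,0,-25],[-0.3,2.2,0],0]
  ]
}}

```text
t: 5.28
eef_pos: [0.5376, -0.1795, 0.1686]
tool_rot: [0.0, 0.976, 0.217, 0.001]
contact_force: [-0.5, 2.8, 0.8]
gripper_width: 0.003
```

{"method": "carry_out", "body": {
  "moves": [
    [[0,0,-5],[-0.2,0.4,0],0],
    [[0,0,-10],[-0.3,0.8,0],0],
    [[0,0,-14],[-0.4,1.1,0],0],
    [[0,0,-17],[-0.4,1.3,0],0],
    [[0,0,-19],[-0.4,1.5,0],0]
  ]
}}

```text
t: 5.9
eef_pos: [0.5401, -0.1947, 0.1684]
tool_rot: [0.0, 0.927, 0.375, 0.0]
contact_force: [-2.0, 2.6, 3.2]
gripper_width: -0.003
```

```bash
python3 - <<'E'
from plan import *
st(); im=snap('wrist','w4'); cv2.imwrite('pics/w4.png',im[:,:,::-1])
plan([push(205,l,.02) for l in (21,23,25,27,27)],0)
E
```

```text
t 5.9 [ 0.5401 -0.1947  0.1684] yaw 44.1 F [-2.   2.6  3.2]
[[[0, 0, -2], [-0.1, 0.1, 0.0], 0], [[0, 0, -4], [-0.2, 0.3, 0.0], 0], [[0, 0, -6], [-0.2, 0.5, 0.0], 0], [[0, 0, -8], [-0.3, 0.6, 0.0], 0], [[0, 0, -8], [-0.3, 0.6, 0.0], 0]]
```

View pics/w4.png

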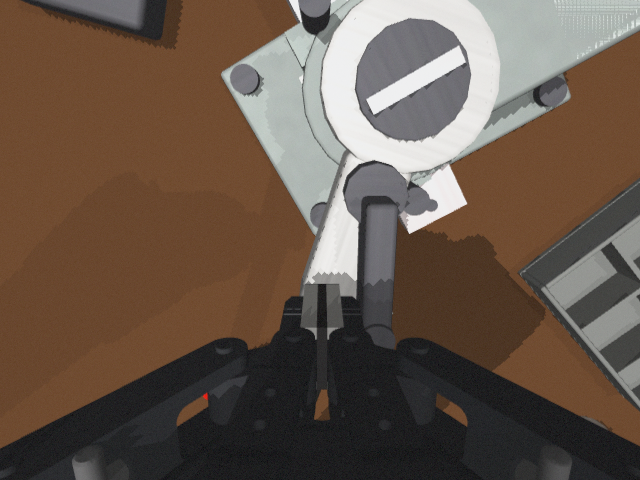

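The lever, from pin (376,190) to tip (378,340), now lies on the counter-clockwise side of the neck. I'll push on until the force shows its stop.

{"method": "carry_out", "body": {
  "moves": [
    [[0,0,-2],[-0.1,0.1,0],0],
    [[0,0,-4],[-0.2,0.3,0],0],
    [[0,0,-6],[-0.2,0.5,0],0],
    [[0,0,-8],[-0.3,0.6,0],0],
    [[0,0,-8],[-0.3,0.6,0],0]
  ]
}}

```text
t: 6.58
eef_pos: [0.5413, -0.2001, 0.1671]
tool_rot: [-0.001, 0.898, 0.44, -0.001]
contact_force: [-5.8, 5.9, 5.4]
gripper_width: 0.001
```

```bash
python3 - <<'E'
from plan import *
st()
plan([push(205,l,.02) for l in (29,31,33,35,35)],0)
E
```

```text
t 6.58 [ 0.5413 -0.2001  0.1671] yaw 52.2 F [-5.8  5.9  5.4]
[[[0, 0, -2], [0.0, 0.2, 0.0], 0], [[0, 0, -4], [-0.1, 0.3, 0.0], 0], [[0, 0, -6], [-0.2, 0.5, 0.0], 0], [[0, 0, -8], [-0.2, 0.7, 0.0], 0], [[0, 0, -8], [-0.2, 0.7, 0.0], 0]]
```

{"method": "carry_out", "body": {
  "moves": [
    [[0,0,-2],[0,0.2,0],0],
    [[0,0,-4],[-0.1,0.3,0],0],
    [[0,0,-4],[-0.1,0.3,0],0]
  ]
}}

```text
t: 6.95
eef_pos: [0.541, -0.2013, 0.1668]
tool_rot: [-0.003, 0.882, 0.471, -0.003]
contact_force: [-11.9, 10.0, 10.9]
gripper_width: -0.001
```

```bash
python3 - <<'E'
from plan import *
st()
E
```

```text
t 6.95 [ 0.541  -0.2013  0.1668] yaw 56.2 F [-11.9  10.   10.9]
```

The force doubled for about 1 mm of travel, so the lever is on its stop. I'll back off, rise and look.

{"method": "carry_out", "body": {
  "moves": [
    [[0,0,0],[0,-1.5,0],0],
    [[0,0,0],[0,-3,0],0],
    [[0,0,0],[0,-3,-4],0],
    [[0,0,15],[0,-3,-8],3.5],
    [[0,0,15],[0,-3,-8],3.5]
  ]
}}

```text
t: 7.58
eef_pos: [0.5209, -0.1879, 0.2509]
tool_rot: [0.003, 0.937, 0.349, 0.003]
contact_force: [-0.6, 0.7, -0.9]
gripper_width: 0.404
```

{"method": "carry_out", "body": {
  "moves": [
    [[0,0,10],[-3,0,0],3.5],
    [[0,0,15],[-6,0,0],3.5],
    [[0,0,15],[-6,0,0],3.5],
    [[0,0,15],[-6,0,0],3.5]
  ]
}}

```text
t: 8.07
eef_pos: [0.4737, -0.2267, 0.2474]
tool_rot: [0.0, 0.974, 0.226, 0.0]
contact_force: [-0.3, 0.7, 0.0]
gripper_width: 0.411
```

```bash
python3 - <<'E'
from plan import *
snap('wrist','w5'); snap('top','t5'); st()
x=bot.silhouettes('screw_top','wrist')[0]; ys,xs=np.nonzero(x['region']);c,r=cv2.minEnclosingCircle(np.stack([xs,ys],1).astype(np.float32)); s=atz('wrist',c,.144); print(x['score'],c,r,s)
for ph in(203,205,207): print(ph,proj('wrist',[*(S+.042*u(ph)),.17]),proj('wrist',[*(S+.092*u(ph)),.139]))
E
```

```text
t 8.18 [ 0.4742 -0.2261  0.2473] yaw 26.2 F [ 0.1  0.2 -0.1]Traceback (most recent call last):
  File "<stdin>", line 3, in <module>
IndexError: list index out of range
```

View pics/w5.png

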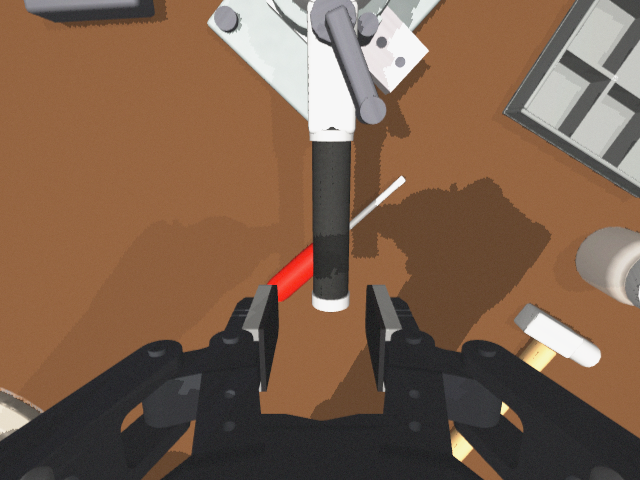

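The lever, from pin (332,18) to tip (373,108), sits about 24° counter-clockwise of the handle, which is fully over. The grip runs from (331,140) to (331,300), nearly centred between the open fingers.

```bash
python3 - <<'E'
from plan import *
a=atz('wrist',(332,142),.139);b=atz('wrist',(330.5,297),.139); d=a-b
print(a,b,np.linalg.norm(d),'angle',np.degrees(np.arctan2(-d[1],-d[0])), np.linalg.norm(a[:2]-S),np.linalg.norm(b[:2]-S), 'perp S off line',np.cross((S-a[:2]),d[:2]/np.linalg.norm(d)))
E
```

```text
[ 0.53020273 -0.20545064  0.139     ] [ 0.44156189 -0.24866035  0.139     ] 0.09861174718638534 angle -154.01217448356473 0.10334524967617886 0.20195497594304682 perp S off line 0.0009248993129223684<stdin>:3: DeprecationWarning: Arrays of 2-dimensional vectors are deprecated. Use arrays of 3-dimensional vectors instead. (deprecated in NumPy 2.0)
```

```bash
python3 - <<'E'
from plan import *
plan([grip(206,.25),grip(206,.2),grip(206,.15),grip(206,.128),grip(206,.128)],3.5,fresh=True)
plan([grip(p,.128) for p in np.linspace(206,119,11)[1:]],3.1)
E
```

```text
[[[0, 0, 0], [0.8, 0.7, -0.3], 3.5], [[0, 0, 0], [0.8, 0.7, 4.7], 3.5], [[0, 0, 0], [0.8, 0.7, 9.7], 3.5], [[0, 0, 0], [0.8, 0.7, 11.9], 3.5], [[0, 0, 0], [0.8, 0.7, 11.9], 3.5]]
[[[0, 0, 9], [0.1, -2.3, 0.0], 3.1], [[0, 0, 18], [0.7, -4.6, 0.0], 3.1], [[0, 0, 26], [1.6, -6.8, 0.0], 3.1], [[0, 0, 35], [2.8, -8.8, 0.0], 3.1], [[0, 0, 44], [4.2, -10.7, 0.0], 3.1]]
[[[0, 0, 8], [0.2, -2.3, 0.0], 3.1], [[0, 0, 17], [0.7, -4.6, 0.0], 3.1], [[0, 0, 26], [1.6, -6.8, 0.0], 3.1], [[0, 0, 34], [2.8, -8.9, 0.0], 3.1], [[0, 0, 43], [4.3, -10.7, 0.0], 3.1]]
```

{"method": "carry_out", "body": {
  "moves": [
    [[0,0,0],[0.8,0.7,-0.3],3.5],
    [[0,0,0],[0.8,0.7,4.7],3.5],
    [[0,0,0],[0.8,0.7,9.7],3.5],
    [[0,0,0],[0.8,0.7,11.9],3.5],
    [[0,0,0],[0.8,0.7,11.9],3.5]
  ]
}}

```text
t: 8.85
eef_pos: [0.4839, -0.2287, 0.1267]
tool_rot: [-0.001, 0.974, 0.226, -0.001]
contact_force: [0.3, 0.1, 0.4]
gripper_width: 0.406
```

{"method": "carry_out", "body": {
  "moves": [
    [[0,0,9],[0.1,-2.3,0],3.1],
    [[0,0,18],[0.7,-4.6,0],3.1],
    [[0,0,26],[1.6,-6.8,0],3.1],
    [[0,0,35],[2.8,-8.8,0],3.1],
    [[0,0,44],[4.2,-10.7,0],3.1]
  ]
}}

```text
t: 9.48
eef_pos: [0.4764, -0.1149, 0.13]
tool_rot: [0.0, 0.987, -0.159, 0.002]
contact_force: [0.3, -0.5, -0.3]
gripper_width: 0.364
```

```bash
python3 - <<'E'
from plan import *
st(); snap('wrist','w6'); print(cat:=open('cmd.json').read())
E
```

```text
t 9.47 [ 0.4764 -0.1149  0.13  ] yaw -18.2 F [ 0.3 -0.5 -0.3]
[0.54884324210818, -0.025530895319146568, 0.12830781455174622, -60.840803370312116]
```

View pics/w6.png

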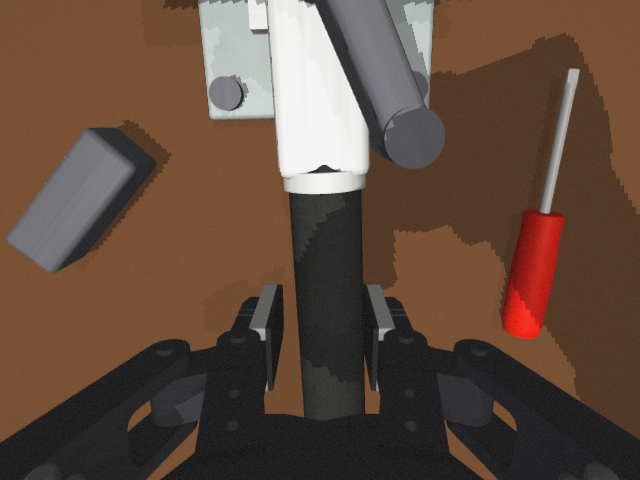

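The fingers straddle the grip and the handle follows, with the lever still on the loosening side. I'll plan the remaining strokes.

```bash
python3 - <<'E'
from plan import *
up=[grip(p,.128) for p in np.linspace(118.5,207.5,10)[1:]]; up.append(up[-1]); dn=[grip(p,.128) for p in np.linspace(207.5,118.5,10)[1:]]; dn.append(dn[-1])
print('up');plan(up,3.1);print('dn');plan(dn,3.1);print('up2');plan(up,3.1)
E
```

```text
up
[[[0, 0, -9], [0.2, 2.6, 0.0], 3.1], [[0, 0, -19], [0.8, 5.2, 0.0], 3.1], [[0, 0, -29], [1.9, 7.6, 0.0], 3.1], [[0, 0, -39], [3.4, 9.8, 0.0], 3.1], [[0, 0, -49], [5.3, 11.7, 0.0], 3.1]]
[[[0, 0, -10], [0.2, 2.7, 0.0], 3.1], [[0, 0, -20], [0.8, 5.2, 0.0], 3.1], [[0, 0, -29], [1.9, 7.7, 0.0], 3.1], [[0, 0, -39], [3.5, 9.9, 0.0], 3.1], [[0, 0, -39], [3.5, 9.9, 0.0], 3.1]]
dn
[[[0, 0, 10], [0.2, -2.7, 0.0], 3.1], [[0, 0, 19], [0.9, -5.3, 0.0], 3.1], [[0, 0, 29], [2.0, -7.7, 0.0], 3.1], [[0, 0, 39], [3.5, -9.9, 0.0], 3.1], [[0, 0, 49], [5.3, -11.9, 0.0], 3.1]]
[[[0, 0, 10], [0.3, -2.7, 0.0], 3.1], [[0, 0, 20], [1.0, -5.2, 0.0], 3.1], [[0, 0, 30], [2.1, -7.7, 0.0], 3.1], [[0, 0, 40], [3.6, -9.9, 0.0], 3.1], [[0, 0, 40], [3.6, -9.9, 0.0], 3.1]]
up2
[[[0, 0, -10], [0.3, 2.7, 0.0], 3.1], [[0, 0, -20], [1.0, 5.3, 0.0], 3.1], [[0, 0, -30], [2.1, 7.7, 0.0], 3.1], [[0, 0, -40], [3.6, 9.9, 0.0], 3.1], [[0, 0, -50], [5.5, 11.8, 0.0], 3.1]]
[[[0, 0, -10], [0.3, 2.7, 0.0], 3.1], [[0, 0, -20], [0.9, 5.3, 0.0], 3.1], [[0, 0, -29], [2.1, 7.7, 0.0], 3.1], [[0, 0, -39], [3.6, 9.9, 0.0], 3.1], [[0, 0, -39], [3.6, 9.9, 0.0], 3.1]]
```

{"method": "carry_out", "body": {
  "moves": [
    [[0,0,8],[0.2,-2.3,0],3.1],
    [[0,0,17],[0.7,-4.6,0],3.1],
    [[0,0,26],[1.6,-6.8,0],3.1],
    [[0,0,34],[2.8,-8.9,0],3.1],
    [[0,0,43],[4.3,-10.7,0],3.1]
  ]
}}

```text
t: 10.15
eef_pos: [0.5498, -0.0257, 0.1295]
tool_rot: [-0.0, 0.862, -0.508, 0.0]
contact_force: [-1.1, -1.1, 0.7]
gripper_width: 0.362
```

{"method": "carry_out", "body": {
  "moves": [
    [[0,0,-9],[0.2,2.6,0],3.1],
    [[0,0,-19],[0.8,5.2,0],3.1],
    [[0,0,-29],[1.9,7.6,0],3.1],
    [[0,0,-39],[3.4,9.8,0],3.1],
    [[0,0,-49],[5.3,11.7,0],3.1]
  ]
}}

```text
t: 10.78
eef_pos: [0.4738, -0.1276, 0.13]
tool_rot: [-0.001, 0.995, -0.098, 0.002]
contact_force: [2.3, 8.1, 1.8]
gripper_width: 0.366
```

{"method": "carry_out", "body": {
  "moves": [
    [[0,0,-10],[0.2,2.7,0],3.1],
    [[0,0,-20],[0.8,5.2,0],3.1],
    [[0,0,-29],[1.9,7.7,0],3.1],
    [[0,0,-39],[3.5,9.9,0],3.1],
    [[0,0,-39],[3.5,9.9,0],3.1]
  ]
}}

```text
t: 11.4
eef_pos: [0.4868, -0.2311, 0.1292]
tool_rot: [-0.002, 0.972, 0.237, 0.0]
contact_force: [-3.8, 8.5, 3.9]
gripper_width: 0.363
```

```bash
python3 - <<'E'
from plan import *
st(); im=snap('top','t7'); b=cv2.imread('pics/top1.png'); a=cv2.imread('pics/t7.png')
s=[cv2.resize(i[165:235,340:430],(390,303),interpolation=cv2.INTER_CUBIC) for i in(b,a)]
cv2.imwrite('pics/cmp.png',np.hstack(s))
E
```

```text
t 11.4 [ 0.4868 -0.2311  0.1292] yaw 27.4 F [-3.8  8.5  3.9]
```

View pics/cmp.png

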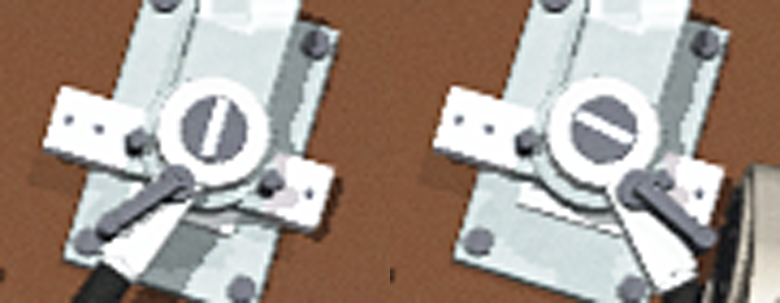

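The cap slot has turned about 76° counter-clockwise, so the screw is loosening. Two more strokes to go.

{"method": "carry_out", "body": {
  "moves": [
    [[0,0,10],[0.2,-2.7,0],3.1],
    [[0,0,19],[0.9,-5.3,0],3.1],
    [[0,0,29],[2.0,-7.7,0],3.1],
    [[0,0,39],[3.5,-9.9,0],3.1],
    [[0,0,49],[5.3,-11.9,0],3.1]
  ]
}}

```text
t: 12.08
eef_pos: [0.4798, -0.1037, 0.1296]
tool_rot: [0.0, 0.981, -0.192, 0.001]
contact_force: [0.8, -0.4, -0.2]
gripper_width: 0.364
```

{"method": "carry_out", "body": {
  "moves": [
    [[0,0,10],[0.3,-2.7,0],3.1],
    [[0,0,20],[1.0,-5.2,0],3.1],
    [[0,0,30],[2.1,-7.7,0],3.1],
    [[0,0,40],[3.6,-9.9,0],3.1],
    [[0,0,40],[3.6,-9.9,0],3.1]
  ]
}}

```text
t: 12.7
eef_pos: [0.5497, -0.0252, 0.1288]
tool_rot: [0.001, 0.858, -0.514, -0.0]
contact_force: [-3.5, -1.3, 0.3]
gripper_width: 0.363
```

{"method": "carry_out", "body": {
  "moves": [
    [[0,0,-10],[0.3,2.7,0],3.1],
    [[0,0,-20],[1.0,5.3,0],3.1],
    [[0,0,-30],[2.1,7.7,0],3.1],
    [[0,0,-40],[3.6,9.9,0],3.1],
    [[0,0,-50],[5.5,11.8,0],3.1]
  ]
}}

```text
t: 13.32
eef_pos: [0.4734, -0.1275, 0.13]
tool_rot: [-0.001, 0.995, -0.098, 0.002]
contact_force: [5.3, 5.6, -1.7]
gripper_width: 0.361
```

{"method": "carry_out", "body": {
  "moves": [
    [[0,0,-10],[0.3,2.7,0],3.1],
    [[0,0,-20],[0.9,5.3,0],3.1],
    [[0,0,-29],[2.1,7.7,0],3.1],
    [[0,0,-39],[3.6,9.9,0],3.1],
    [[0,0,-39],[3.6,9.9,0],3.1]
  ]
}}

```text
t: 13.95
eef_pos: [0.4867, -0.2311, 0.1292]
tool_rot: [-0.002, 0.972, 0.237, 0.001]
contact_force: [-2.7, 8.9, 3.7]
gripper_width: 0.367
```

```bash
python3 - <<'E'
from plan import *
st(); print(open('cmd.json').read()); snap('top','t8')
dn=[grip(p,.128) for p in np.linspace(207.5,118.5,10)[1:]]; dn.append(dn[-1])
up=[grip(p,.128) for p in np.linspace(118.5,207.5,10)[1:]]; up.append(up[-1]); plan(dn,3.1);plan(up,3.1)
E
```

```text
t 13.95 [ 0.4867 -0.2311  0.1292] yaw 27.4 F [-2.7  8.9  3.7]
[0.48636148240184407, -0.23278095094616913, 0.12830781455174625, 27.159196629687884]
[[[0, 0, 10], [0.2, -2.7, 0.0], 3.1], [[0, 0, 19], [0.9, -5.3, 0.0], 3.1], [[0, 0, 29], [2.0, -7.7, 0.0], 3.1], [[0, 0, 39], [3.5, -9.9, 0.0], 3.1], [[0, 0, 49], [5.3, -11.8, 0.0], 3.1]]
[[[0, 0, 10], [0.2, -2.7, 0.0], 3.1], [[0, 0, 20], [0.9, -5.3, 0.0], 3.1], [[0, 0, 30], [2.0, -7.7, 0.0], 3.1], [[0, 0, 40], [3.6, -9.9, 0.0], 3.1], [[0, 0, 40], [3.6, -9.9, 0.0], 3.1]]
[[[0, 0, -10], [0.2, 2.7, 0.0], 3.1], [[0, 0, -20], [0.9, 5.3, 0.0], 3.1], [[0, 0, -30], [2.0, 7.7, 0.0], 3.1], [[0, 0, -40], [3.6, 9.9, 0.0], 3.1], [[0, 0, -50], [5.4, 11.8, 0.0], 3.1]]
[[[0, 0, -10], [0.3, 2.7, 0.0], 3.1], [[0, 0, -20], [1.0, 5.3, 0.0], 3.1], [[0, 0, -29], [2.1, 7.7, 0.0], 3.1], [[0, 0, -39], [3.6, 9.9, 0.0], 3.1], [[0, 0, -39], [3.6, 9.9, 0.0], 3.1]]
```

{"method": "carry_out", "body": {
  "moves": [
    [[0,0,10],[0.2,-2.7,0],3.1],
    [[0,0,19],[0.9,-5.3,0],3.1],
    [[0,0,29],[2.0,-7.7,0],3.1],
    [[0,0,39],[3.5,-9.9,0],3.1],
    [[0,0,49],[5.3,-11.8,0],3.1]
  ]
}}

```text
t: 14.62
eef_pos: [0.4801, -0.1042, 0.1295]
tool_rot: [0.0, 0.981, -0.192, 0.001]
contact_force: [1.3, 0.6, 0.5]
gripper_width: 0.364
```

{"method": "carry_out", "body": {
  "moves": [
    [[0,0,10],[0.2,-2.7,0],3.1],
    [[0,0,20],[0.9,-5.3,0],3.1],
    [[0,0,30],[2.0,-7.7,0],3.1],
    [[0,0,40],[3.6,-9.9,0],3.1],
    [[0,0,40],[3.6,-9.9,0],3.1]
  ]
}}

```text
t: 15.25
eef_pos: [0.55, -0.0258, 0.1287]
tool_rot: [0.001, 0.858, -0.514, -0.001]
contact_force: [-2.2, -0.4, 0.3]
gripper_width: 0.365
```

{"method": "carry_out", "body": {
  "moves": [
    [[0,0,-10],[0.2,2.7,0],3.1],
    [[0,0,-20],[0.9,5.3,0],3.1],
    [[0,0,-30],[2.0,7.7,0],3.1],
    [[0,0,-40],[3.6,9.9,0],3.1],
    [[0,0,-50],[5.4,11.8,0],3.1]
  ]
}}

```text
t: 15.88
eef_pos: [0.4735, -0.1275, 0.13]
tool_rot: [-0.001, 0.995, -0.099, 0.003]
contact_force: [4.8, 6.1, -1.1]
gripper_width: 0.365
```

{"method": "carry_out", "body": {
  "moves": [
    [[0,0,-10],[0.3,2.7,0],3.1],
    [[0,0,-20],[1.0,5.3,0],3.1],
    [[0,0,-29],[2.1,7.7,0],3.1],
    [[0,0,-39],[3.6,9.9,0],3.1],
    [[0,0,-39],[3.6,9.9,0],3.1]
  ]
}}

```text
t: 16.5
eef_pos: [0.4869, -0.231, 0.1292]
tool_rot: [-0.002, 0.972, 0.237, 0.001]
contact_force: [-2.0, 9.5, 4.4]
gripper_width: 0.361
```

{"method": "carry_out", "body": {
  "moves": [
    [[0,0,1],[0,-0.3,0],4],
    [[0,0,1],[0,-0.3,0],4.5],
    [[0,0,1],[0,-0.3,-4],4.5],
    [[0,0,1],[0,-0.3,-9],4.5],
    [[0,0,1],[0,-0.3,-12],4.5]
  ]
}}

```text
t: 17.12
eef_pos: [0.4854, -0.2319, 0.2515]
tool_rot: [0.002, 0.974, 0.226, 0.002]
contact_force: [0.6, -1.2, -0.6]
gripper_width: 0.53
```

{"method": "carry_out", "body": {
  "moves": [
    [[0,0,0],[-1.5,0,-1],4.5],
    [[0,0,0],[-3,0,-2],4.5],
    [[0,0,0],[-3,0,-2],4.5],
    [[0,0,0],[-3,0,-2],4.5]
  ]
}}

```text
t: 17.62
eef_pos: [0.457, -0.2437, 0.2674]
tool_rot: [-0.0, 0.974, 0.225, -0.0]
contact_force: [-0.0, 0.0, 0.3]
gripper_width: 0.528
```

```bash
python3 - <<'E'
from plan import *
st(); im=snap('top','t9'); snap('side','s9')
s=[cv2.resize(cv2.imread(f'pics/{n}.png')[165:235,340:430],(400,311),interpolation=cv2.INTER_CUBIC) for n in('t8','t9')]
s2=[cv2.resize(cv2.imread(f'pics/{n}.png')[220:340,320:474],(400,289),interpolation=cv2.INTER_CUBIC) for n in('side1','s9')]
cv2.imwrite('pics/cmp2.png',np.vstack([np.hstack(s),np.hstack(s2)])[:600])
E
```

```text
t 17.62 [ 0.457  -0.2437  0.2674] yaw 26.0 F [-0.   0.   0.3]
```

View pics/cmp2.png

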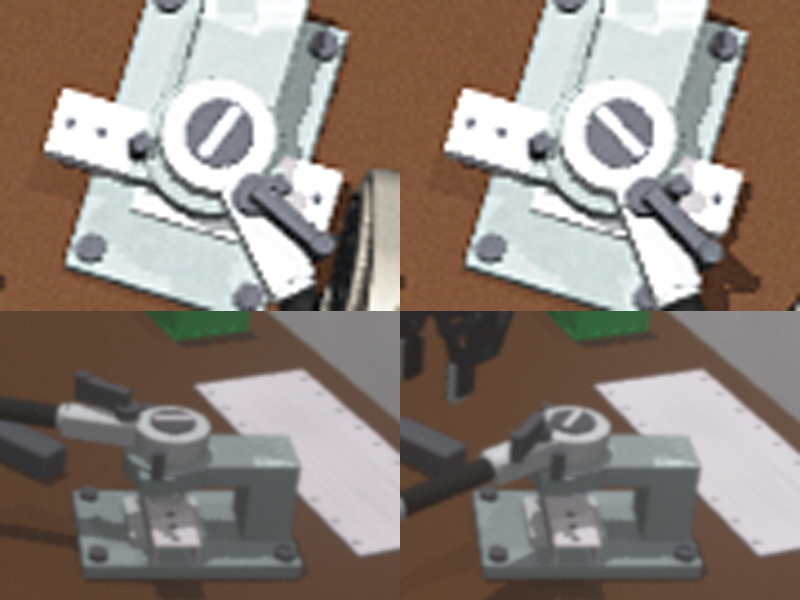

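The slot reads about 77° → 153° → 235° → 312°, so the screw has turned about 235° counter-clockwise. The rib is unmoved, the lever is on the loosening side and the gripper is clear.

```bash
python3 -c "
from h import *
print(bot.hand_in())"
```

```text
the job is handed in; nothing more can be done
None
```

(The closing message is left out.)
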